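# Clamp a potted bone specimen in the quick-release test vise

### The job

Clamp the potted bone in the blue vise: press and hold the red release lever, slide the jaw up until the plaster block sits gently snug against both jaws, then let the lever go so that the jaw locks there. Now turn the crank clockwise, seen from the crank's end, about a third of a turn past the point where the rubber pad meets the block, so that it is firmly clamped but not crushed. Do not touch the block or bone with the gripper, do not force the lever or ram the block while sliding, leave the other things on the bench alone, and let go of everything at the end.

Things in the scene. Friction and masses are not known exactly. Their poses are not given: they have to be found in the camera images.
- vise: Blue quick-release vise bolted to the bench; base 120 x 300 mm, its flat bed 24 mm above the bench. Origin: centre of its underside. Its y axis is the screw axis: the fixed jaw is at the -y end, the crank at the +y end; x is across, z up.
- anvil: The fixed blue jaw at the -y end of the vise, 100 mm wide, its top 90 mm above the bench. Its frame equals that of vise; its clamping face is the plane y = -115 mm.
- block: White plaster block 60 (x) x 55 (y) x 60 mm (z) with a cream bone end standing out of its top (168 mm tall in all), loose on the vise's bed a few mm clear of the fixed jaw, 0.3 to 0.6 kg. Origin: centre of its underside; y along the screw axis.
- jaw: Moving steel jaw, 100 mm wide, top 93 mm above the bench, with a black rubber pad 5 mm thick on its front. It rides on the carriage and is driven forward (to the vise's -y) 1.6 mm per rad of crank (10 mm a turn). The pad gives about 15 N per mm, so a third of a turn after touching makes about 50 N; over 85 N the plaster counts as crushed. The gripper need not touch the jaw.
- pad_face (a point): Centre of the rubber pad's front face, which meets the block (56 mm above the bench). While the lever is still pressed and the jaw is slid up, a light push of 3 to 12 N on the block is right (sliding the block over the bed takes 2 to 4 N of it); over 18 N is ramming.
- carriage (a joint): How far the whole carriage (grey metal block 70 x 75 mm, 104 mm high, carrying jaw, lever and crank) has slid towards the fixed jaw, in m: 0 fully open, at most 0.095. Locked by the half-nut unless the lever is pressed; pressed, it slides with about 3 N of friction (a little more with speed).
- push_face (a point): Upright metal push plate on top of the carriage, 50 mm wide, 12 mm thick, from 104 to 156 mm above the bench; the point is the middle of its rear face (the one towards the crank), 135 mm above the bench. Pushing this face to the vise's -y, with shut fingers that also press the lever, slides the jaw to the work.
- paddle: Red release lever: flat plate 44 mm wide (x), 49 mm long (y), 6 mm thick, lying on top of the carriage just behind the push plate, level when released. It is hinged at its crank end; its free end near the push plate goes down. Origin: on the hinge line, 120 mm above the bench when level.
- paddle_pad (a point): Point on the red lever's top to press: 36 mm from the hinge, 15 mm behind the push plate's rear face, 126 mm above the bench when released.
- lever (a joint): Angle of the red lever in rad: about 0 released (it springs back by itself), 0.36 hard against its stop; the half-nut is free above about 0.1, best held at 0.2. At the pressing point it takes about 9 N to start and 12 to 16 N further down, with 13 mm of travel to the stop; over 35 N is forcing it.
- crank (a joint): Angle of the crank in rad: 0 with the handle straight up, growing clockwise seen from the crank end (from the top towards the vise's -x side, then down), which tightens. Range -1.2 to 7. Takes 0.22 N m to turn when free and about 0.08 N m more at 50 N of clamping; it stays where it is left.
- crank_centre (a point): Point on the crank's axis (90 mm above the bench), level with the middle of the handle's length.
- crank_grip (a point): Middle of the black crank handle: a 20 mm thick, 44 mm long roller along the vise's y axis that spins freely on its pin, 36 mm from the crank's axis. It can be pinched from above across the vise's x axis and led round the circle with the gripper pointing down all the time; nothing else stands in the plane of its middle.
- driver: Screwdriver lying beside the vise. Leave alone.
- pot_ring: Aluminium ring, 72 mm wide, 35 mm high, standing beside the vise. Leave alone.
- bone_piece: Cream bone piece lying on the bench, 150 mm long. Leave alone.
- spanner: Spanner lying on the bench. Leave alone.
- cup: Blue plastic cup, 80 mm tall. Leave alone.
There are look-alikes about, which are no part of the job. Leave any turquoise look-alike of the block alone.

How it is judged:
On the way, in this order (a step that is already met when the one before it is completed fails the run):
1. with the lever held down, the jaw has been slid up and presses the block lightly (over 2.5 N) against both jaws (value of joint lever above 0.06 rad and contact force between each of jaw, anvil and block above 2.5 N), for 0.1 s.
2. the lever is let go and has sprung back, the fingers are off the lever, and the pad is within 3 mm of the block (value of joint lever below 0.03 rad and contact force between the fingers and paddle below 0.3 N and y of pad_face in the frame of block below 0.0305 m and contact force between jaw and block below 25 N), for 0.2 s.
At the end, for the whole second after the job is handed in: The block stands upright (within 0.05 rad) on the vise's bed, within 15 mm of its middle line, squeezed between the fixed jaw and the pad with 35 to 68 N; the lever is up (below 0.03 rad), the crank and the block are at rest and the gripper touches nothing (contact force between jaw and block between 35 and 68 N and contact force between anvil and block above 30 N and value of joint lever below 0.03 rad and angle between block's own z axis and vertical below 0.05 rad and not (x of block in the frame of vise above 0.015 m) and x of block in the frame of vise above -0.015 m and linear speed of block below 0.01 m/s and velocity of joint crank between -0.1 and 0.1 rad/s).
It fails at once if the block is crushed: over 85 N between jaw and block (contact force between jaw and block above 85 N).
It fails at once if the block is rammed: over 18 N between jaw and block while the lever is pressed (value of joint lever above 0.06 rad and contact force between jaw and block above 18 N).
It fails at once if the lever is forced: over 35 N between robot and lever (contact force between any of the fingers, the arm and paddle above 35 N).
It fails at once if the robot touches the block or bone with over 2 N (contact force between any of the fingers, the arm and block above 2 N).
It fails at once if a bystander is moved over 30 mm (distance of any of driver, pot_ring, bone_piece, spanner, cup from where it was at the start of the episode above 0.03 m).
It also fails if it takes over 67 s, if anything falls off the work surface, if the arm or the gripper's body presses on something with over 40 N, if the wrist force passes 120 N, or if a joint passes its speed limit or range.

### The arm

A 6-joint arm with a two-finger parallel gripper is mounted at the origin on the work surface. World frame = base frame: x ahead of the robot, y to its left, z up, the work surface at z = 0. Lengths are in m, angles in rad, forces in N, time in s.
With the tool pointing down it reaches from about 0.375 to 0.9 m from the base axis. Payload 3.1 kg.
Tool frame: the origin (TCP) lies between the finger pads; the fingertips stand 8 mm ahead of it and the grasp point (between the pads) lies 11 mm behind it; z points along the fingers, y is the line along which they close (so a half turn about z gives the same grasp; the last joint's range is limited). The gripper opens to 85 mm and grips with 20 to 120 N. Pads are 22 mm wide; open, the fingers measure 114 mm over their backs; the gripper's body (76 mm by 85 mm) begins 54 mm behind the grasp point. The pads swing forward as they close: fully open they stand 13 mm farther back than shut.
Start: joints at [1.004, 0.527, 1.433, -0, 1.181, -0.178], TCP at [0.237, 0.578, 0.239] pointing down, gripper open.
Joint ranges: [-3.08, 3.08], [-0.75, 2.2], [0.22, 2.44], [-1.43, 4.57], [0, 2.65], [-2.85, 2.85]. Speed limits (rad/s): [2.79, 2.79, 3.14, 3.14, 3.14, 3.14].

### API

Orientations are given as a unit quaternion [x, y, z, w].
In Python, from station import readout, cams, sign_off gives the robot as it stands.
- The arm moves only by the tool send_rows, never from a script. Its argument "commands" is text: rows parted by semicolons, each of 5 numbers parted by spaces: the finger opening in mm, from 0 to 85.4, then the shift along the tool's x, y, z each as a share of 0.02 m, from -1 to 1, then the turn about the tool's z as a share of 4 degrees, from -1 to 1. In form: grip dx dy dz spin; .... A call has 1 to 20 rows; each row shifts and turns the commanded pose from where the row before left it, along the tool's axes as they then stand; what a row does not reach is not made up. A row lasts 1/12 s, in which the tool goes at most 41.7 mm and 7.16 degrees, less where a joint would pass 70% of its speed; a pose out of reach is approached as far as the arm can. A call with a number of a shift or a turn outside -1 to 1 is refused whole. A call with a gripper value outside its range is refused whole. The fingers move at their own pace and stop on an object; "grip_force" is the grip in N (left out, the last holds). Time passes only in rows, so rows that do not move let the fingers close. It gives the time, the measured TCP pose, the force, the opening and the grip force at its end, in the units of the state.
- readout.sense(): the state, without advancing time (a new reading comes with each control period).
- cams.snapshot(name): name is "scene" or "top" or "wrist"; returns a dict with "pixels" (480x640x3 uint8, red, green, blue), "intrinsics" (3x3 intrinsics, pixels), "dist" ([k1, k2, p1, p2, k3] as OpenCV has them; the pictures are not rectified), "eye" and "rotation" of the camera in the world. Camera axes: x right, y down, z forward; pixel columns grow to the right and rows downward; lengths in m; the calibration is good to about 2 mm. A picture is of the moment at which its call begins. There is no depth.
- sign_off(): hands the job in; it is judged then, once.
The state is a dict: "t": time; "q": joint angles; "qd": joint speeds; "tau": joint torques, N m; "tcp_pos": TCP position; "tool_rot": TCP orientation; "force": force on the tool from outside, world axes, zero at the start; "ft_torque": the same for the moment, N m; "finger_gap": opening from 0.0 (shut) to 1.0 (fully open); "gripper_force": force on a finger pad.
Only numpy, scipy, OpenCV 4.12 (cv2) and the standard library are available. Lean on these libraries where they do the work, as an engineer would, in place of code of your own. Each camera call takes 0.05 s, during which the arm holds its last target. There are 200 camera calls.

## Working session

There is one attempt and no reset: what is moved stays moved. The work goes in short steps, Python scripts to look and compute and a tool call to move; the robot and the scene stay as the last step left them, time stands still between calls to the robot, and variables do not carry over. Pictures are saved under pics/ and viewed, at most 10 in all, crops included, and the job is handed in when it is done.

Besides the shell and the picture viewer there is one more tool, called after "Emit:" as name(argument=value, ...) on one line, values as JSON. send_rows: Moves the arm, as the interface text tells. Its arguments: {"type":"object","properties":{"commands":{"type":"string"},"grip_force":{"type":"number"}},"required":["commands"]}

```bash
mkdir -p pics; ls
python3 - <<'E'
from station import readout,cams
import cv2,pickle
print(readout.sense())
d={}
for n in("scene","top","wrist"):
    s=cams.snapshot(n);d[n]=s;cv2.imwrite(f"pics/{n}0.png",s["pixels"][:,:,::-1]);print(n,s["eye"],s["rotation"],s["intrinsics"],s["dist"])
pickle.dump(d,open("d0.pkl","wb"))
E
```

```text
pics
{'t': 0.0, 'q': array([ 1.00349220e+00,  5.28434330e-01,  1.43392100e+00,  2.85494914e-05,
        1.18141046e+00, -1.78505199e-01]), 'qd': array([ 1.03842124e-04, -5.19003060e-04, -1.27222456e-03, -1.20792223e-04,
        4.83145198e-04, -1.75394759e-05]), 'tau': array([-6.21347317e-04, -4.42354918e+01, -1.78025240e+01, -4.12752524e-04,
        8.38920416e-03,  1.23966655e-05]), 'tcp_pos': array([0.23650442, 0.57775795, 0.23834722]), 'tool_rot': array([ 1.93182563e-01,  9.81162227e-01, -1.00708394e-03, -4.08154314e-04]), 'force': array([ 0.3730954 , -0.40620453,  0.39885788]), 'ft_torque': array([ 0.02158549, -0.01678947, -0.00856984]), 'gripper_force': 0.0, 'finger_gap': 0.9965738285843927}
scene [1.31510696 0.11465965 0.97695434] [ 0.63887512  0.67522763 -0.26522995 -0.25604552] [[504.88518424   0.         313.07936136]
 [  0.         504.88518424 241.56332939]
 [  0.           0.           1.        ]] [0.03886411 0.         0.         0.         0.        ]
top [0.3914234  0.0793657  1.16703733] [-0.70113388  0.71046759 -0.04838144  0.03614303] [[476.61897618   0.         327.27718796]
 [  0.         476.61897618 243.18229698]
 [  0.           0.           1.        ]] [-0.10056992  0.          0.          0.          0.        ]
wrist [0.17640802 0.60212053 0.37226593] [0.8230704  0.55256493 0.07245672 0.10944014] [[381.77055151   0.         320.20729686]
 [  0.         381.77055151 237.33203755]
 [  0.           0.           1.        ]] [-0.0312227  0.         0.         0.         0.       ]
```

View pics/top0.png

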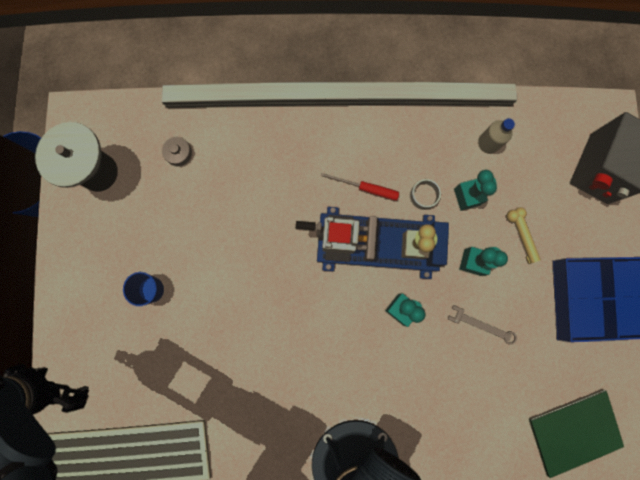

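View pics/scene0.png

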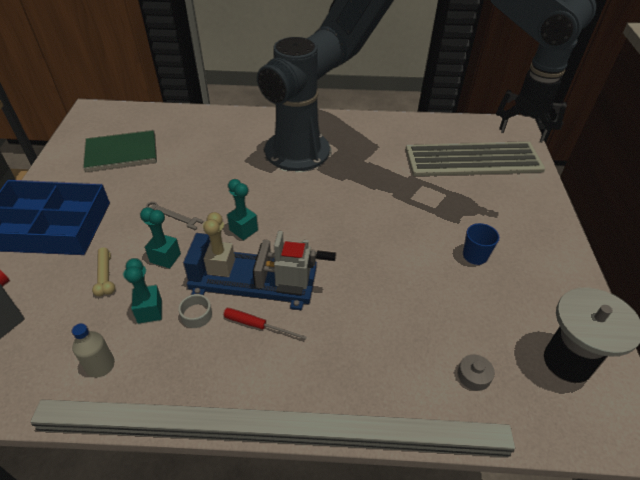

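The top view shows the vise at about (383,243), with the red lever at (340,233), the crank handle at (307,226) and the fixed jaw at (440,243). The white plaster block with its cream bone is at (420,240). The look-alikes are turquoise blocks at (475,190), (485,260) and (406,308). Other red things are the driver at (380,190) and the red knob on the grey box at (602,185). I choose the white block in the blue vise and the lever on it, and will check with a close crop.

```bash
cat > h.py <<'E'
import numpy as np,cv2,pickle
from scipy.spatial.transform import Rotation as R
def proj(s,P):
    Rm=R.from_quat(s["rotation"]).as_matrix().T
    return cv2.projectPoints(np.atleast_2d(np.array(P,float)),cv2.Rodrigues(Rm)[0],-Rm@s["eye"],s["intrinsics"],s["dist"])[0][:,0]
def back(s,uv,z):
    p=cv2.undistortPoints(np.array([[uv]],float),s["intrinsics"],s["dist"])[0,0]
    d=R.from_quat(s["rotation"]).apply([p[0],p[1],1]);return s["eye"]+d*(z-s["eye"][2])/d[2]
E
python3 - <<'E'
from h import *
d=pickle.load(open("d0.pkl","rb"))
print(proj(d["top"],[[0,0,0]]),proj(d["scene"],[[0,0,0]]))
a=d["top"]["pixels"][195:285,290:460,::-1];b=d["scene"]["pixels"][205:310,180:345,::-1]
a=cv2.resize(a,None,fx=4.5,fy=4.5,interpolation=cv2.INTER_CUBIC)
b=cv2.resize(b,None,fx=4.5,fy=4.5,interpolation=cv2.INTER_CUBIC)
cv2.imwrite("pics/a.png",a);cv2.imwrite("pics/b.png",b)
for n,uv,z in(("lever",(340,233),.126),("handle",(307,226),.126),("anvil",(440,243),.09),("block",(410,243),.084)):print(n,back(d["top"],uv,z))
E
```

```text
[[354.74724999 463.63780256]] [[296.7743074 150.3689969]]
lever [0.53871794 0.03201659 0.126     ]
handle [0.5552004  0.10467279 0.126     ]
anvil [ 0.51800342 -0.19935631  0.09      ]
block [ 0.51956373 -0.13085434  0.084     ]
```

View pics/a.png

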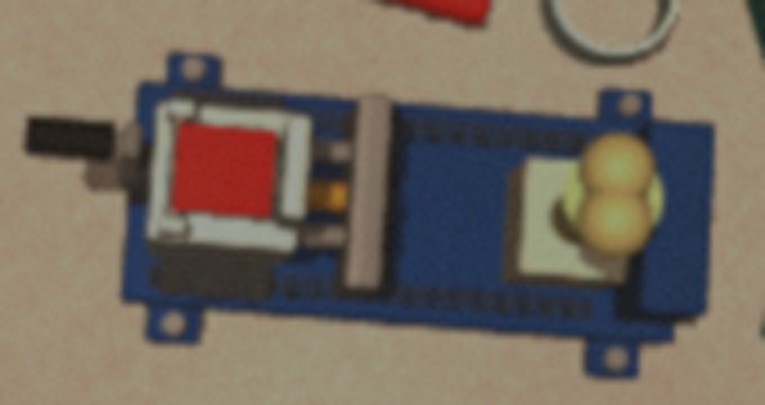

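View pics/b.png

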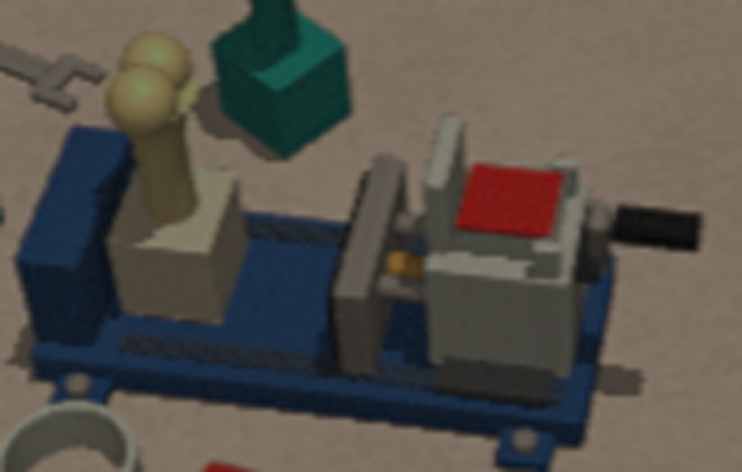

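The crops show the white block with its bone standing next to the blue fixed jaw. The red lever's corners in the top crop are about (176,122), (277,128), (272,218) and (172,212), and the handle is at (70,138), leaning a little. I'll fit the pose from these.

Run:
```python
from h import *
from scipy.optimize import least_squares
d=pickle.load(open("d0.pkl","rb"));T,S=d["top"],d["scene"]
ca=lambda p:np.array(p)/4.5+[290,195]-.4
cb=lambda p:np.array(p)/4.5+[180,205]-.4
def pts(v):
    x,y,w,c,phi,hy,by,jy,bx=v
    L=[(T,ca((138,85)),(.06,.15,.024)),(T,ca((122,300)),(-.06,.15,.024)),(T,ca((672,340)),(-.06,-.15,.024)),
    (T,ca((651,120)),(.05,-.115,.09)),(T,ca((640,312)),(-.05,-.115,.09)),
    (S,cb((133,133)),(-.05,-.115,.09)),
    (T,ca((524,158)),(bx+.03,by,.084)),(T,ca((516,278)),(bx-.03,by,.084)),(S,cb((240,172)),(bx-.03,by,.084)),
    (T,ca((360,95)),(.05,jy,.093)),(T,ca((345,288)),(-.05,jy,.093)),
    ]
    for cr,s,q in((ca,T,((277,128),(272,218),(172,212),(176,122))),(cb,S,((471,165),(458,224),(552,236),(563,173)))):
        o=((.022,c-.049),(-.022,c-.049),(-.022,c),(.022,c))
        if s is S:o=((-.022,c-.049),(.022,c-.049),(.022,c),(-.022,c))
        for a,b in zip(q,o):L.append((s,cr(a),(b[0],b[1],.123)))
    h=(-.036*np.sin(phi),hy,.09+.036*np.cos(phi))
    L+=[(T,ca((70,138)),h),(S,cb((656,228)),h)]
    return L
def res(v):
    rot=R.from_euler('z',v[2]);o=np.array([v[0],v[1],0]);r=[]
    for s,uv,p in pts(v): r.append(proj(s,rot.apply(p)+o)[0]-uv)
    return np.array(r).ravel()
f=least_squares(res,[.52,-.05,0,.1,0,.19,-.05,.03,0],loss='soft_l1')
v=f.x;print(np.round(v,4));print(np.round(res(v).reshape(-1,2),1).tolist())
np.save("v.npy",v)
rot=R.from_euler('z',v[2]);o=np.array([v[0],v[1],0])
for n,p in(("hinge",(0,v[3],.12)),("pad",(0,v[3]-.036,.126)),("push",(0,v[3]-.051,.135)),("ccen",(0,v[5],.09)),("grip",(-.036*np.sin(v[4]),v[5],.09+.036*np.cos(v[4])))):print(n,rot.apply(p)+o)
```

```text
[ 0.5304 -0.0686 -0.0898  0.127  -0.2713  0.1788 -0.0517  0.0357 -0.0058]
[[-0.3, -0.8], [-0.6, 0.5], [0.7, 0.9], [-0.2, -0.5], [0.1, -0.1], [-0.5, -0.3], [-0.2, 0.3], [0.1, -0.6], [-0.1, -0.3], [-0.2, -0.3], [0.3, 0.1], [-0.2, 0.8], [-0.5, 0.4], [-0.4, 0.1], [0.3, 0.4], [-0.2, 0.1], [-0.8, 1.0], [-0.3, 0.7], [0.3, 0.6], [0.1, 0.5], [0.1, 0.5]]
hinge [0.54181883 0.05792506 0.12      ]
pad [0.53859087 0.02207007 0.126     ]
push [0.53724589 0.0071305  0.135     ]
ccen [0.54645674 0.10944132 0.09      ]
grip [0.55606516 0.10857629 0.12468328]
```

Emit:
send_rows(commands="0 -1 0 0 0.96;0 -1 0 0 0.96;0 -1 0 0 0.96;0 -1 0 0 0.96;0 -1 0 0 0.96;0 -1 0 0 0.96;0 -1 0 0 0.96;0 -1 0 0 0.96;0 -1 0 0 0.96;0 -1 0 0 0.96;0 -1 0 0 0.96;0 -1 0 0 0.96;0 -1 0 0 0.96;0 -1 0 0 0.96;0 -1 0 0 0.96;0 -1 0 0 0.96;0 -1 0 0 0.96;0 -1 0 0 0.96;0 -1 0 0 0.96;0 0 0 0 0")

```text
t: 1.82
tcp_pos: [0.4303, 0.2783, 0.2389]
tool_rot: [0.74, 0.672, -0.002, 0.0]
force: [-0.4, -0.7, 0.2]
finger_gap: -0.0
gripper_force: 0.0
```

```bash
cat > w.py <<'E'
from h import *
from station import readout
s=readout.sense();v=np.load("v.npy");Ri=R.from_euler('z',-v[2])
p=s["tcp_pos"];vp=Ri.apply(p-[v[0],v[1],0]);m=R.from_quat(s["tool_rot"]).as_matrix()
print("t",round(s["t"],2),"tcp",p.round(4),"in vise mm",(vp*1e3).round(1),"F vise",Ri.apply(s["force"]).round(1),"T",s["ft_torque"].round(2),"gap",round(s["finger_gap"]*85.4,1))
t=Ri.as_matrix()@m;print("tool x angle in vise deg (want 90)",np.degrees(np.arctan2(t[1,0],t[0,0])).round(2),"tilt",t[:,2].round(3),"pad y",round((v[3]-.036)*1e3,1),"push y",round((v[3]-.051)*1e3,1),"q",s["q"].round(2))
E
python3 w.py
```

```text
t 1.82 tcp [0.4303 0.2783 0.2389] in vise mm [-130.8  336.6  238.9] F vise [-0.4 -0.7  0.2] T [ 0.01 -0.    0.03] gap -0.0
tool x angle in vise deg (want 90) 89.66 tilt [-0.002 -0.002 -1.   ] pad y 91.0 push y 76.0 q [ 0.36  0.38  1.71 -0.    1.06  0.45]
```

Emit:
send_rows(commands="0 -0.95 0.5 0 0;0 -0.95 0.5 0 0;0 -0.95 0.5 0 0;0 -0.95 0.5 0 0;0 -0.95 0.5 0 0;0 -0.95 0.5 0 0;0 -0.95 0.5 0 0;0 -0.95 0.5 0 0;0 -0.95 0.5 0 0;0 -0.95 0.5 0 0;0 -0.95 0.5 0 0;0 -0.95 0.5 0 0;0 -0.95 0.5 0 0;0 0 0 1 0;0 0 0 1 0;0 0 0 0.5 0;0 0 0 0.5 0;0 0 0 0 0")

```text
t: 3.32
tcp_pos: [0.5368, 0.0241, 0.1774]
tool_rot: [0.738, 0.674, -0.001, -0.002]
force: [-1.6, 0.3, 0.2]
finger_gap: 0.0
gripper_force: 0.0
```

```bash
python3 w.py
python3 - <<'E'
from h import *
from station import cams
s=cams.snapshot("wrist");pickle.dump(s,open("w1.pkl","wb"));cv2.imwrite("pics/w1.png",s["pixels"][:,:,::-1])
v=np.load("v.npy");rot=R.from_euler('z',v[2]);o=[v[0],v[1],0];c=v[3]
for n,p in(("pp bot-rear -x",(-.025,c-.051,.156)),("pp +x",(.025,c-.051,.156)),("hinge-x",(-.022,c,.126)),("hinge+x",(.022,c,.126))):print(n,proj(s,[rot.apply(p)+o]))
E
```

```text
t 3.32 tcp [0.5368 0.0241 0.1774] in vise mm [ -2.   92.9 177.4] F vise [-1.6  0.1  0.2] T [-0.02  0.   -0.03] gap 0.0
tool x angle in vise deg (want 90) 89.96 tilt [-0.004  0.    -1.   ] pad y 91.0 push y 76.0 q [-0.16  0.5   1.71  0.    0.94 -0.07]
pp bot-rear -x [[267.5771469  323.21416534]]
pp +x [[378.8483273  323.36865599]]
hinge-x [[278.24378227 199.72139219]]
hinge+x [[368.06674325 199.74462658]]
```

View pics/w1.png

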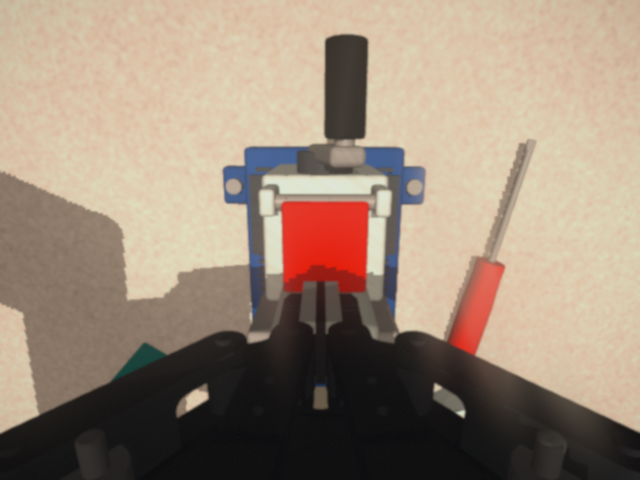

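The wrist view shows the lever centred at about column 325, rows 202-290, and the handle at (346,87). The estimate agrees to about 1 mm.

Emit:
send_rows(commands="0 -0.15 0.12 0.5 0;0 0 0 0.5 0;0 0 0 0.5 0;0 0 0 0.4 0;0 0 0 0 0;0 0 0 0 0")

```text
t: 3.87
tcp_pos: [0.5396, 0.0203, 0.1406]
tool_rot: [0.739, 0.674, -0.001, -0.001]
force: [-0.2, 0.4, -0.2]
finger_gap: 0.001
gripper_force: 0.0
```

```bash
python3 w.py
```

```text
t 3.87 tcp [0.5396 0.0203 0.1406] in vise mm [  1.1  89.4 140.6] F vise [-0.2  0.3 -0.2] T [ 0.03 -0.    0.08] gap 0.1
tool x angle in vise deg (want 90) 89.91 tilt [-0.002  0.    -1.   ] pad y 91.0 push y 76.0 q [-0.17  0.56  1.74 -0.    0.85 -0.08]
```

Emit:
send_rows(commands="0 0 0 0.2 0;0 0 0 0.15 0;0 0 0 0.1 0;0 0 0 0 0;0 0 0 0 0")

```text
t: 4.28
tcp_pos: [0.5404, 0.0201, 0.133]
tool_rot: [0.739, 0.674, 0.0, 0.0]
force: [-1.6, 0.3, 4.9]
finger_gap: 0.001
gripper_force: 2.2
```

Emit:
send_rows(commands="0 0 0 0.1 0;0 0 0 0.1 0;0 0 0 0.05 0;0 0 0 0 0;0 0 0 0 0")

```text
t: 4.7
tcp_pos: [0.5405, 0.0197, 0.1291]
tool_rot: [0.738, 0.674, 0.0, 0.001]
force: [-3.2, -1.6, 12.7]
finger_gap: -0.003
gripper_force: 6.3
```

Emit:
send_rows(commands="0 0 0 0.1 0;0 0 0 0 0;0 -0.1 0 0 0;0 -0.1 0 0 0;0 0 0 0 0")

```text
t: 5.12
tcp_pos: [0.5402, 0.0165, 0.1273]
tool_rot: [0.739, 0.674, 0.001, 0.0]
force: [-4.2, 1.4, 13.7]
finger_gap: -0.001
gripper_force: 6.3
```

```bash
python3 w.py
```

```text
t 5.12 tcp [0.5402 0.0165 0.1273] in vise mm [  2.1  85.7 127.3] F vise [-4.3  1.  13.7] T [0.38 0.39 0.03] gap -0.1
tool x angle in vise deg (want 90) 89.89 tilt [ 0.002  0.001 -1.   ] pad y 91.0 push y 76.0 q [-0.18  0.58  1.75  0.    0.82 -0.09]
```

Emit:
send_rows(commands="0 -0.1 -0.02 0 0;0 -0.15 -0.02 0 0;0 -0.15 0 0 0;0 -0.15 0 0 0;0 -0.15 0 0 0;0 -0.15 0 0 0;0 -0.15 0 0 0;0 -0.15 0 0 0;0 0 0 0 0")

```text
t: 5.87
tcp_pos: [0.5379, -0.0068, 0.1274]
tool_rot: [0.739, 0.674, 0.001, 0.001]
force: [-2.0, 0.9, 13.3]
finger_gap: 0.002
gripper_force: 6.3
```

```bash
python3 w.py
python3 - <<'E'
from h import *
from station import cams
v=np.load("v.npy");a=cams.snapshot("top")["pixels"][195:285,290:460,::-1];b=cams.snapshot("scene")["pixels"][205:310,180:345,::-1]
f=lambda a,w:cv2.resize(a,(w,int(a.shape[0]*w/a.shape[1])),interpolation=cv2.INTER_CUBIC)
a=f(a,520);b=f(b,520);cv2.imwrite("pics/c.png",np.vstack([a[:255],b[:340]]))
E
```

```text
t 5.87 tcp [ 0.5379 -0.0068  0.1274] in vise mm [  1.9  62.3 127.4] F vise [-2.1  0.7 13.3] T [0.23 0.3  0.07] gap 0.2
tool x angle in vise deg (want 90) 89.9 tilt [ 0.003 -0.    -1.   ] pad y 91.0 push y 76.0 q [-0.22  0.57  1.75  0.    0.81 -0.13]
```

View pics/c.png

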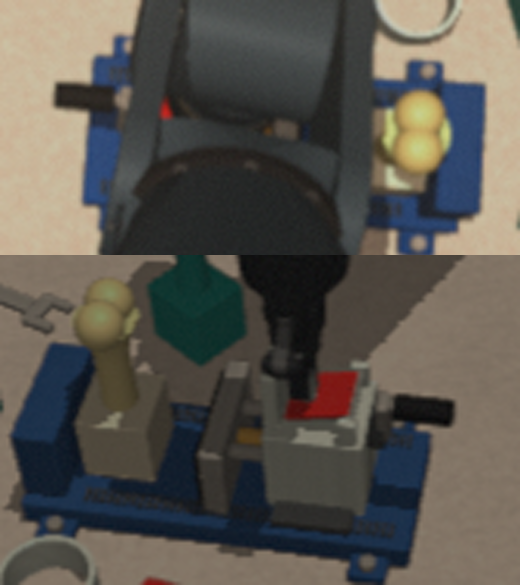

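The carriage is sliding: the jaw now stands mid-bed, the lever is pressed, and the gap to the block is about 40 mm.

Emit:
send_rows(commands="0 -0.15 -0.02 0 0;0 -0.15 -0.02 0 0;0 -0.15 0 0 0;0 -0.15 0 0 0;0 -0.15 0 0 0;0 -0.15 0 0 0;0 -0.15 0 0 0;0 -0.15 0 0 0;0 -0.15 0 0 0;0 -0.15 0 0 0;0 -0.1 0 0 0;0 0 0 0 0;0 0 0 0 0")

```text
t: 7.05
tcp_pos: [0.5349, -0.0387, 0.1276]
tool_rot: [0.739, 0.674, 0.002, 0.002]
force: [-0.6, 1.5, 12.7]
finger_gap: -0.001
gripper_force: 6.2
```

```bash
python3 w.py
python3 - <<'E'
from h import *
from station import cams
s=cams.snapshot("scene");pickle.dump(s,open("s2.pkl","wb"));b=s["pixels"][205:310,180:345,::-1]
cv2.imwrite("pics/d.png",cv2.resize(b,None,fx=4.5,fy=4.5,interpolation=cv2.INTER_CUBIC))
E
```

```text
t 7.05 tcp [ 0.5349 -0.0387  0.1276] in vise mm [  1.8  30.2 127.6] F vise [-0.7  1.5 12.7] T [0.27 0.11 0.01] gap -0.1
tool x angle in vise deg (want 90) 89.89 tilt [ 0.005 -0.    -1.   ] pad y 91.0 push y 76.0 q [-0.28  0.57  1.76  0.    0.81 -0.19]
```

View pics/d.png

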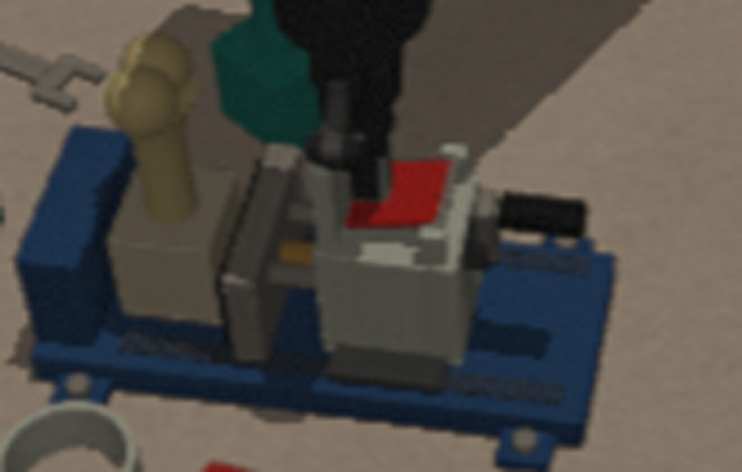

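The jaw's pad is now about 10 mm short of the block, at crop (225,250). I'll slow down.

Emit:
send_rows(commands="0 -0.05 -0.01 0 0;0 -0.05 -0.01 0 0;0 -0.05 0 0 0;0 -0.05 0 0 0;0 -0.05 0 0 0;0 -0.05 0 0 0;0 -0.05 0 0 0;0 -0.05 0 0 0")

```text
t: 7.77
tcp_pos: [0.5341, -0.046, 0.1276]
tool_rot: [0.739, 0.674, 0.002, 0.002]
force: [1.0, 2.4, 13.3]
finger_gap: 0.002
gripper_force: 5.9
```

Emit:
send_rows(commands="0 -0.05 0 0 0;0 -0.05 0 0 0;0 -0.05 0 0 0;0 -0.05 0 0 0")

```text
t: 8.1
tcp_pos: [0.5338, -0.0492, 0.1276]
tool_rot: [0.739, 0.673, 0.003, 0.001]
force: [0.2, 6.7, 13.7]
finger_gap: -0.002
gripper_force: 5.6
```

Emit:
send_rows(commands="0 -0.05 0 0 0;0 -0.05 0 0 0;0 -0.05 0 0 0;0 0 0 0 0")

```text
t: 8.43
tcp_pos: [0.5335, -0.0524, 0.1276]
tool_rot: [0.739, 0.674, 0.003, 0.002]
force: [1.0, 5.1, 12.8]
finger_gap: 0.001
gripper_force: 5.8
```

Emit:
send_rows(commands="0 -0.05 0 0 0;0 -0.05 0 0 0;0 0 0 0 0")

```text
t: 8.68
tcp_pos: [0.5332, -0.0545, 0.1275]
tool_rot: [0.739, 0.674, 0.002, 0.002]
force: [0.7, 4.9, 12.0]
finger_gap: 0.002
gripper_force: 5.4
```

Emit:
send_rows(commands="0 -0.03 0 0 0;0 -0.03 0 0 0;0 0 0 0 0")

```text
t: 8.93
tcp_pos: [0.5331, -0.0555, 0.1275]
tool_rot: [0.739, 0.674, 0.002, 0.001]
force: [-0.0, 5.4, 12.2]
finger_gap: -0.001
gripper_force: 6.3
```

Emit:
send_rows(commands="0 -0.03 0 0 0;0 0 0 0 0")

```text
t: 9.1
tcp_pos: [0.5331, -0.0561, 0.1275]
tool_rot: [0.739, 0.674, 0.003, 0.001]
force: [0.4, 5.5, 11.1]
finger_gap: -0.003
gripper_force: 6.4
```

Emit:
send_rows(commands="0 -0.03 0 0 0;0 0 0 0 0")

```text
t: 9.27
tcp_pos: [0.533, -0.0566, 0.1275]
tool_rot: [0.739, 0.674, 0.003, 0.001]
force: [0.7, 5.6, 13.0]
finger_gap: 0.003
gripper_force: 6.7
```

Emit:
send_rows(commands="0 -0.03 0 0 0;0 0 0 0 0")

```text
t: 9.43
tcp_pos: [0.533, -0.0567, 0.1275]
tool_rot: [0.739, 0.673, 0.003, 0.001]
force: [1.3, 6.8, 11.7]
finger_gap: -0.003
gripper_force: 7.7
```

Emit:
send_rows(commands="0 -0.03 0 0 0;0 0 0 0 0")

```text
t: 9.6
tcp_pos: [0.533, -0.0568, 0.1275]
tool_rot: [0.739, 0.673, 0.003, 0.001]
force: [1.9, 9.0, 13.0]
finger_gap: -0.002
gripper_force: 8.8
```

Emit:
send_rows(commands="0 -0.03 0 0 0;0 -0.02 0 0 0;0 0 0 0 0;0 0 0 0 0")

```text
t: 9.93
tcp_pos: [0.533, -0.057, 0.1275]
tool_rot: [0.739, 0.673, 0.004, 0.001]
force: [1.7, 11.5, 12.6]
finger_gap: 0.003
gripper_force: 10.6
```

```bash
python3 w.py
```

```text
t 9.93 tcp [ 0.533  -0.057   0.1275] in vise mm [  1.5  11.8 127.5] F vise [ 0.6 11.6 12.6] T [ 1.84 -0.4  -0.01] gap 0.2
tool x angle in vise deg (want 90) 89.78 tilt [ 0.006  0.005 -1.   ] pad y 91.0 push y 76.0 q [-0.32  0.57  1.76  0.01  0.81 -0.23]
```

Emit:
send_rows(commands="0 0 0 0 0;0 0 0 -0.1 0;0 0 0 -0.15 0;0 0 0 -0.2 0;0 0 0 -0.3 0;0 0 0 -0.5 0;0 0.1 0 -1 0;0 0.5 0 -1 0;0 1 0 0 0;0 1 0 0 0;0 0 0 0 0;0 0 0 0 0")

```text
t: 10.93
tcp_pos: [0.5353, -0.0074, 0.1904]
tool_rot: [0.738, 0.675, -0.0, 0.0]
force: [-0.9, 0.4, -0.3]
finger_gap: 0.002
gripper_force: 0.0
```

```bash
python3 w.py
python3 - <<'E'
from h import *
from station import cams
s=cams.snapshot("wrist");pickle.dump(s,open("w2.pkl","wb"));S=cams.snapshot("scene");pickle.dump(S,open("s3.pkl","wb"))
v=np.load("v.npy");rot=R.from_euler('z',v[2]);o=[v[0],v[1],0];y=v[5]-.0745
print("handle pred",proj(s,[rot.apply((-.036*np.sin(v[4]),y+e,.09+.036*np.cos(v[4])))+o for e in(-.022,0,.022)]).round(1))
w=cv2.resize(s["pixels"][:400,120:520],(590,590))[:,:,::-1];b=cv2.resize(S["pixels"][205:300,180:300],(200,158),interpolation=cv2.INTER_CUBIC)[:,:,::-1]
c=np.zeros((590,790,3),np.uint8);c[:,:590]=w;c[:158,590:]=b;cv2.imwrite("pics/e.png",c)
E
```

```text
t 10.93 tcp [ 0.5353 -0.0074  0.1904] in vise mm [ -0.6  61.4 190.4] F vise [-0.9  0.3 -0.3] T [ 0.04 -0.03 -0.01] gap 0.1
tool x angle in vise deg (want 90) 90.03 tilt [ 0. -0. -1.] pad y 91.0 push y 76.0 q [-0.22  0.47  1.71 -0.    0.96 -0.13]
handle pred [[338.1 219.9]
 [338.6 178.5]
 [339.2 134.9]]
```

View pics/e.png

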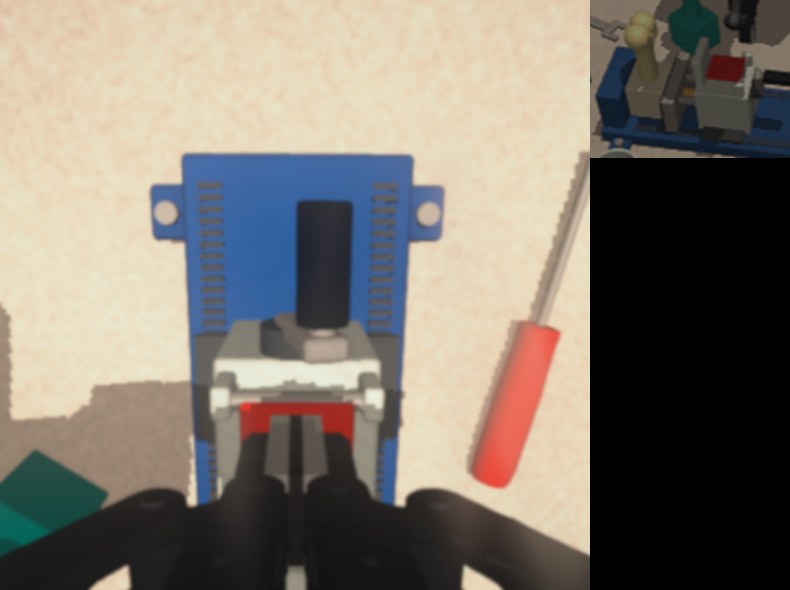

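The crop shows the lever up, the jaw at the block and the handle at about (340,178) in the wrist picture, within 1 px of the prediction. Next I go over the handle and pinch it.

Emit:
send_rows(commands="45 0.8 0.2 0 0;45 0.8 0.2 0 0;45 0.73 0.14 0 0;45 0 0 0 0;45 0 0 0.8 0;45 0 0 1 0;45 0 0 0.8 0;45 0 0 0.6 0;45 0 0 0.4 0;45 0 0 0.2 0;45 0 0 0 0;45 0 0 0 0", grip_force=25)

```text
t: 12.03
tcp_pos: [0.5508, 0.0368, 0.1145]
tool_rot: [0.739, 0.674, 0.0, 0.0]
force: [0.1, 0.6, 0.3]
finger_gap: 0.528
gripper_force: 0.0
```

```bash
python3 w.py
```

```text
t 12.03 tcp [0.5508 0.0368 0.1145] in vise mm [ 10.8 106.8 114.5] F vise [0.  0.6 0.3] T [0.04 0.01 0.03] gap 45.1
tool x angle in vise deg (want 90) 89.88 tilt [ 0. -0. -1.] pad y 91.0 push y 76.0 q [-0.14  0.61  1.72 -0.    0.81 -0.04]
```

Positioned well; close.

Emit:
send_rows(commands="30 0 0 0 0;22 0 0 0 0;16 0 0 0 0;14 0 0 0 0;14 0 0 0 0;14 0 0 0 0;14 0 0 0 0", grip_force=25)

```text
t: 12.62
tcp_pos: [0.5498, 0.0374, 0.1148]
tool_rot: [0.739, 0.674, -0.0, -0.0]
force: [-3.6, -1.0, 6.5]
finger_gap: 0.222
gripper_force: 24.9
```

```bash
python3 w.py
python3 - <<'E'
import numpy as np
p0=-.285
for i in range(1,14):
    a=p0+(i-1)*2.0/12;b=a+2.0/12
    print(i,round(b,3),"dy %.2f dz %.2f"%((-36*np.sin(b)+36*np.sin(a))/20/3,-(36*np.cos(b)-36*np.cos(a))/20/3),"x,z tcp %.1f %.1f"%(-36*np.sin(b),90+36*np.cos(b)-10))
E
```

```text
t 12.62 tcp [0.5498 0.0374 0.1148] in vise mm [  9.8 107.3 114.8] F vise [-3.5 -1.4  6.5] T [-0.11  0.52 -0.02] gap 19.0
tool x angle in vise deg (want 90) 89.93 tilt [-0.001 -0.    -1.   ] pad y 91.0 push y 76.0 q [-0.13  0.61  1.73 -0.    0.81 -0.04]
1 -0.118 dy -0.10 dz -0.02 x,z tcp 4.3 115.7
2 0.048 dy -0.10 dz -0.00 x,z tcp -1.7 116.0
3 0.215 dy -0.10 dz 0.01 x,z tcp -7.7 115.2
4 0.382 dy -0.10 dz 0.03 x,z tcp -13.4 113.4
5 0.548 dy -0.09 dz 0.04 x,z tcp -18.8 110.7
6 0.715 dy -0.08 dz 0.06 x,z tcp -23.6 107.2
7 0.882 dy -0.07 dz 0.07 x,z tcp -27.8 102.9
8 1.048 dy -0.06 dz 0.08 x,z tcp -31.2 98.0
9 1.215 dy -0.04 dz 0.09 x,z tcp -33.7 92.5
10 1.382 dy -0.03 dz 0.10 x,z tcp -35.4 86.8
11 1.548 dy -0.01 dz 0.10 x,z tcp -36.0 80.8
12 1.715 dy 0.01 dz 0.10 x,z tcp -35.6 74.8
13 1.882 dy 0.02 dz 0.10 x,z tcp -34.3 69.0
```

Emit:
send_rows(commands="14 0 -0.1 -0.02 0;14 0 -0.1 -0.02 0;14 0 -0.1 -0.01 0;14 0 -0.1 0 0;14 0 -0.1 0 0;14 0 -0.1 0 0;14 0 -0.1 0.01 0;14 0 -0.1 0.01 0;14 0 -0.1 0.01 0")

```text
t: 13.37
tcp_pos: [0.5385, 0.0384, 0.1162]
tool_rot: [0.739, 0.674, 0.005, 0.005]
force: [7.1, 0.6, 1.7]
finger_gap: 0.223
gripper_force: 25.3
```

```bash
python3 w.py
```

```text
t 13.37 tcp [0.5385 0.0384 0.1162] in vise mm [ -1.6 107.3 116.2] F vise [7.  1.2 1.7] T [ 0.02 -1.09  0.  ] gap 19.1
tool x angle in vise deg (want 90) 89.89 tilt [ 0.014 -0.    -1.   ] pad y 91.0 push y 76.0 q [-0.14  0.59  1.76  0.    0.77 -0.05]
```

Emit:
send_rows(commands="14 0 -0.1 0.02 0;14 0 -0.1 0.03 0;14 0 -0.1 0.03 0;14 0 -0.1 0.04 0;14 0 -0.09 0.04 0;14 0 -0.08 0.05 0")

```text
t: 13.87
tcp_pos: [0.5264, 0.0396, 0.1132]
tool_rot: [0.739, 0.674, 0.004, 0.005]
force: [2.9, 0.2, 13.0]
finger_gap: 0.22
gripper_force: 26.2
```

```bash
python3 w.py
```

```text
t 13.87 tcp [0.5264 0.0396 0.1132] in vise mm [-13.7 107.4 113.2] F vise [ 2.9  0.5 13. ] T [ 0.03 -0.36  0.11] gap 18.8
tool x angle in vise deg (want 90) 89.89 tilt [ 0.012  0.    -1.   ] pad y 91.0 push y 76.0 q [-0.14  0.59  1.8   0.    0.75 -0.05]
```

Emit:
send_rows(commands="14 0 -0.08 0.06 0;14 0 -0.08 0.06 0;14 0 -0.08 0.06 0;14 0 -0.07 0.07 0;14 0 -0.07 0.07 0;14 0 -0.07 0.07 0;14 0 -0.06 0.08 0;14 0 -0.06 0.08 0;14 0 -0.06 0.08 0")

```text
t: 14.62
tcp_pos: [0.5098, 0.0411, 0.0993]
tool_rot: [0.739, 0.674, 0.001, 0.001]
force: [-0.5, -0.4, 9.2]
finger_gap: 0.222
gripper_force: 26.0
```

```bash
python3 w.py
```

```text
t 14.62 tcp [0.5098 0.0411 0.0993] in vise mm [-30.4 107.4  99.3] F vise [-0.4 -0.4  9.2] T [-0.07  0.15 -0.02] gap 18.9
tool x angle in vise deg (want 90) 89.9 tilt [ 0.003 -0.    -1.   ] pad y 91.0 push y 76.0 q [-0.14  0.6   1.84  0.    0.7  -0.05]
```

Emit:
send_rows(commands="14 0 -0.04 0.09 0;14 0 -0.04 0.09 0;14 0 -0.04 0.09 0;14 0 -0.03 0.1 0;14 0 -0.03 0.1 0;14 0 -0.03 0.1 0")

```text
t: 15.12
tcp_pos: [0.505, 0.0416, 0.0875]
tool_rot: [0.739, 0.674, 0.001, 0.001]
force: [-1.3, -0.9, 8.4]
finger_gap: 0.226
gripper_force: 25.9
```

```bash
python3 w.py
```

```text
t 15.12 tcp [0.505  0.0416 0.0875] in vise mm [-35.2 107.5  87.5] F vise [-1.2 -1.   8.4] T [-0.09  0.22  0.03] gap 19.3
tool x angle in vise deg (want 90) 89.91 tilt [ 0.002  0.    -1.   ] pad y 91.0 push y 76.0 q [-0.14  0.62  1.85  0.    0.67 -0.05]
```

Emit:
send_rows(commands="14 0 -0.01 0.1 0;14 0 -0.01 0.1 0;14 0 0 0.1 0;14 0 0 0.05 0;14 0 0 0 0;14 0 0 0 0")

```text
t: 15.62
tcp_pos: [0.5043, 0.0416, 0.0801]
tool_rot: [0.739, 0.674, 0.0, 0.0]
force: [-1.0, 0.0, 5.3]
finger_gap: 0.223
gripper_force: 25.7
```

```bash
python3 w.py
```

```text
t 15.62 tcp [0.5043 0.0416 0.0801] in vise mm [-35.9 107.5  80.1] F vise [-1.  -0.1  5.3] T [-0.08  0.23 -0.01] gap 19.0
tool x angle in vise deg (want 90) 89.91 tilt [ 0.001  0.    -1.   ] pad y 91.0 push y 76.0 q [-0.14  0.63  1.86  0.    0.65 -0.05]
```

Emit:
send_rows(commands="20 0 0 0 0;25 0 0 0 0;35 0 0 0 0;40 0 0 0 0;40 0 0 0 0;40 0 0 0 0")

```text
t: 16.12
tcp_pos: [0.504, 0.0416, 0.0794]
tool_rot: [0.739, 0.674, -0.0, -0.0]
force: [-0.8, -0.2, 0.7]
finger_gap: 0.47
gripper_force: 0.0
```

```bash
python3 w.py
```

```text
t 16.12 tcp [0.504  0.0416 0.0794] in vise mm [-36.2 107.4  79.4] F vise [-0.8 -0.3  0.7] T [-0.05  0.03 -0.03] gap 40.2
tool x angle in vise deg (want 90) 89.91 tilt [-0.  0. -1.] pad y 91.0 push y 76.0 q [-0.14  0.63  1.86  0.    0.65 -0.05]
```

Emit:
send_rows(commands="40 0 0 -0.3 0;40 0 0 -0.6 0;40 0 0 -1 0;40 0 0 -1 0;40 0 0 -1 0;40 0 0 -1 0;40 1 0 -1 0;40 1 0 -0.5 0;40 1 0 0 0;40 1 0 0 0;40 1 0 0 0;40 0 0 0 0;40 0 0 0 0")

```text
t: 17.2
tcp_pos: [0.5129, 0.1418, 0.2078]
tool_rot: [0.738, 0.675, -0.0, 0.0]
force: [-0.1, -0.8, -0.3]
finger_gap: 0.47
gripper_force: 0.0
```

```bash
python3 w.py
python3 - <<'E'
from h import *
from station import cams
c=[]
for n,(y,x) in(("scene",(200,180)),("top",(195,290))):
    s=cams.snapshot(n);b=s["pixels"][y:y+105,x:x+165,::-1];c.append(cv2.resize(b,None,fx=2.8,fy=2.8,interpolation=cv2.INTER_CUBIC))
    v=np.load("v.npy");rot=R.from_euler('z',v[2]);y0=v[5]-.0745
    for phi in(1.45,1.57,1.7):print(n,phi,((proj(s,[rot.apply((-.036*np.sin(phi),y0,.09+.036*np.cos(phi)))+[v[0],v[1],0]])-[x,y])[0]*2.8+([0,294] if n=="top" else [0,0])).round(0))
cv2.imwrite("pics/f.png",np.vstack(c))
E
```

```text
t 17.2 tcp [0.5129 0.1418 0.2078] in vise mm [-36.3 208.  207.8] F vise [-0.1 -0.8 -0.3] T [-0.06  0.03  0.03] gap 40.1
tool x angle in vise deg (want 90) 90.04 tilt [ 0. -0. -1.] pad y 91.0 push y 76.0 q [ 0.06  0.45  1.7  -0.    1.    0.15]
scene 1.45 [326. 131.]
scene 1.57 [326. 134.]
scene 1.7 [326. 138.]
top 1.45 [131. 448.]
top 1.57 [131. 449.]
top 1.7 [131. 449.]
```

View pics/f.png

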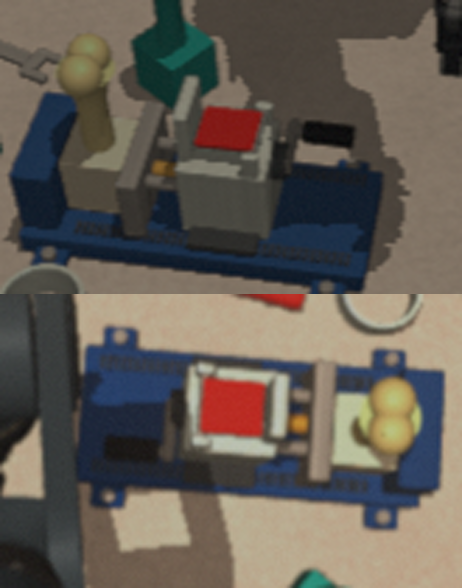

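The block is clamped between both jaws, the lever is level, the handle has stayed at (326,134) as predicted, and the gripper is clear. I'm handing the job in.

```bash
python3 -c "
from station import sign_off
print(sign_off())"
```

```text
the job is handed in; nothing more can be done
None
```

I handed in the job with the block clamped between both jaws at an estimated 45–53 N (not measured directly), after turning the crank about 1.85 rad; the lever is up and the gripper touches nothing, but the sign-off returned no verdict.

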